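# Park the bar behind the post

## Robot

A 6-joint arm with a two-finger parallel gripper is mounted at the origin on the work surface. World frame = base frame: x ahead of the robot, y to its left, z up, the work surface at z = 0. Lengths are in mm, angles in rad, forces in N, time in s.
With the tool pointing down it reaches from about 325 to 750 mm from the base axis. Payload 7.6 kg.
Tool frame: the origin (TCP) lies on the centre line of the jaws, within the pads' length; the fingertips stand robot.tip_reach ahead of it and the grasp point (between the pads) lies 8 mm behind it (robot.tip_reach is the distance from the TCP to the fingertips, in mm); z points along the fingers, y is the line along which they close (so a half turn about z gives the same grasp; the last joint's range is limited). The gripper opens to 85 mm and grips with 20 to 120 N. Pads are 22 mm wide; open, the fingers measure 114 mm over their backs; the gripper's body (76 mm by 85 mm) begins 54 mm behind the grasp point. The pads swing forward as they close: fully open they stand 13 mm farther back than shut.
Start: joints at [-1.377, 0.052, 1.401, -0, 1.689, -0.07], TCP at [136.918, -506.851, 242.323] pointing down, gripper open.
Joint ranges: [-2.9, 2.9], [-0.91, 2.17], [0.12, 2.37], [-1.06, 4.2], [0.26, 2.73], [-2.93, 2.93]. Speed limits (rad/s): [2.57, 2.57, 3.01, 3.14, 3.14, 3.14].

## Interface

Orientations are given as a rotation vector (axis times angle).
In Python, from rig import robot gives the robot as it stands.
- The arm moves only by the tool step_arm, never from a script. Its argument "plan" is text: rows parted by semicolons, each of 7 numbers parted by spaces: the shift along the tool's x, y, z normalised to -1 to 1, where 1 is 0.15 m, then the turn, a rotation vector about the tool's x, y, z normalised to -1 to 1, where 1 is pi/2 rad, then the gripper's target within -1 to 1 (fully open at 1, half-way at 0, shut at -1). A call has 1 to 10 rows; each row is the pose to reach, as a shift and turn from the pose commanded when the call began, along the tool's axes at that moment; what a row does not reach only later rows make up. A row lasts 1/8 s, in which the tool goes at most 62.5 mm and 10.7 degrees, less where a joint would pass 70% of its speed; a pose out of reach is approached as far as the arm can. A call with a number of a shift or a turn outside -1 to 1 is refused whole. A call with a gripper value outside its range is refused whole. The fingers move at their own pace and stop on an object; the grip force is fixed at half the most. Time passes only in rows, so rows that repeat a pose let the fingers close. It gives the time, the measured TCP pose, the force, the opening and the grip force at its end, in the units of the state.
- robot.read_state(): the state, without advancing time (a new reading comes with each control period).
- robot.get_image(name): name is "side" or "top" or "wrist"; returns a dict with "img" (400x640x3 uint8, blue, green, red), "range_z" (400x640 float32, mm along the optical axis (not along the pixel's ray), 0 where there is no reading), "fx", "fy", "cx", "cy" (pixels), "dist_coeffs" ([k1, k2, p1, p2, k3] as OpenCV has them; the pictures are not rectified), "R" (3x3) and "t" (3): a world point X has camera coordinates R X + t. Camera axes: x right, y down, z forward; pixel columns grow to the right and rows downward; lengths in mm; the calibration is good to about 2 mm. A picture is of the moment at which its call begins.
- robot.sign_off(): hands the job in; it is judged then, once.
The state is a dict: "time": time; "joint_positions": joint angles; "qvel": joint speeds; "joint_torque": joint torques, N m; "ee_pos": TCP position; "orientation": TCP orientation; "force": force on the tool from outside, world axes, zero at the start; "moment": the same for the moment, N m; "finger_gap": finger opening in mm; "grasp_force": force on a finger pad.
Only numpy, scipy, OpenCV 4.12 (cv2) and the standard library are available. Lean on these libraries where they do the work, as an engineer would, in place of code of your own. Each camera call takes 0.05 s, during which the arm holds its last target. There are 200 camera calls.

## Task

Push the loose aluminium bar across the bench into the dark steel bay: angle it so that its right-hand end goes in behind the round post first, then push its left-hand end round until the whole bar lies in the bay, flat along the back rail. Only push it with the fingers and never lift it, and leave the coils, jar, spool and screwdriver where they are.

Things in the scene. Friction and masses are not known exactly. Their poses are not given: they have to be found in the camera images.
- bay: low dark steel bay fixed to the bench, open towards the robot, no floor plate. Origin: bench surface, middle of the back rail's inner face; +x away from the mouth, +y left seen from the robot. Rail 360 mm along y, 20 thick (x 0 to 20), 30 high. A stop at each end, 20 thick, 30 high, reaches forward (x -75 to 0); inner faces at y = +160 and -160 mm.
- post: upright round steel post, 22 mm diameter, 50 mm high, fixed to the bench in the mouth of the bay, right of its middle; origin at the centre of its foot, at bay x = -85 mm and bay y between -70 and -40 mm. Between post and left stop there is less room than the bar is long.
- bar: loose solid aluminium bar, 240 mm long (its y), 26 mm wide (its x), 30 mm high, about 0.4 kg, a small dark hole near each end of its top, lying on the bench before the bay. Origin: centre of its underside. When it lies parallel to the back rail its axes are the bay's: +x away from the robot, +y left.
- bar_right (a point): centre of the bar's right-hand end face (bar x 0, y -120 mm, 15 mm above its underside)
- bar_left (a point): centre of the bar's left-hand end face (bar x 0, y +120 mm, 15 mm above its underside)
- coil_a: loose copper-wound toroid choke lying flat, 52 mm across, 20 mm high, in front and right of the post; origin centre of underside. Leave alone.
- coil_b: loose choke like coil_a, lying behind the back rail. Leave alone.
- coil_c: loose choke like coil_a, lying left of the bay. Leave alone.
- jar: loose jar, 52 mm diameter, 55 mm high, beside the left stop; origin centre of underside. Leave alone.
- spool: loose spool of wire standing on end, 60 mm diameter, 46 mm high, right of the bay; origin centre of underside. Leave alone.
- driver: loose screwdriver, 160 mm long, lying right of the work; origin at its middle. Leave alone.
Not all that is in view belongs to the job. There is more than one size of the bar; the job needs the largest.

How it is judged (in metres and radians):
On the way:
1. the bar's right-hand end is behind the post while its left-hand end is still outside the bay (x of bar_right in the frame of bay above -0.07 m and x of bar_left in the frame of bay below -0.1 m), for 0.1 s.
At the end, for the whole second after the job is handed in: The bar lies at rest on the bench inside the bay, between the end stops, both of its ends no more than 10 mm off the back rail (x of bar_right in the frame of bay between -0.023 and 0 m and x of bar_left in the frame of bay between -0.023 and 0 m and y of bar_right in the frame of bay above -0.165 m and y of bar_left in the frame of bay below 0.165 m and height (world z) of bar below 0.006 m and linear speed of bar below 0.01 m/s); the robot touches nothing.
It fails at once if the bar is lifted or tipped off the bench (height (world z) of bar above 0.012 m or angle between bar's own z axis and vertical above 0.12 rad).
It fails at once if a coil, the jar, the spool or the screwdriver is displaced by more than 30 mm or knocked over (distance of any of coil_a, coil_b, coil_c, jar, spool, driver from where it was at the start of the episode above 0.03 m or angle between any of jar, spool's own z axis and vertical above 0.5 rad).
It also fails if it takes over 72 s, if anything falls off the work surface, if the arm or the gripper's body presses on something with over 40 N, if the wrist force passes 120 N, or if a joint passes its speed limit or range.

## Working session

There is one attempt and no reset: what is moved stays moved. The work goes in short steps, Python scripts to look and compute and a tool call to move; the robot and the scene stay as the last step left them, time stands still between calls to the robot, and variables do not carry over. Pictures are saved under pics/ and viewed, at most 10 in all, crops included, and the job is handed in when it is done.

Besides the shell and the picture viewer there is one more tool, called after "Call:" as name(argument=value, ...) on one line, values as JSON. step_arm: Moves the arm, as the interface text tells. Its arguments: {"type":"object","properties":{"plan":{"type":"string"}},"required":["plan"]}

```bash
ls; mkdir -p pics; python3 - <<'E'
from rig import robot
import cv2,pickle
s=robot.read_state(); print({k:s[k] for k in('time','ee_pos','orientation','force','finger_gap')}, robot.tip_reach)
for n in('top','side'):
    d=robot.get_image(n); pickle.dump(d,open(n+'.pkl','wb')); cv2.imwrite(f'pics/{n}0.png',d['img'])
    print(n,d['fx'],d['cx'],d['cy'],d['dist_coeffs'],d['R'],d['t'])
E
```

```text
pics
{'time': 0.0, 'ee_pos': array([ 136.85361246, -506.56121781,  241.47371097]), 'orientation': array([-3.11276456e+00, -4.12978960e-01,  1.56171734e-04]), 'force': array([-0.22796511,  0.55957665,  0.52020689]), 'finger_gap': 85.50059568846551} 11.0
top 427.97532765842175 322.33110938704993 200.96993476211304 [-0.0169957  0.         0.         0.         0.       ] [[-0.02098338 -0.99974482  0.00836585]
 [-0.99641979  0.02022667 -0.08208823]
 [ 0.08189807 -0.01005839 -0.99658995]] [  31.1728999   534.23022239 1002.09714995]
side 501.40141529988614 320.7932427181275 197.2006905506665 [-0.03847627  0.          0.          0.          0.        ] [[ 0.98066374 -0.19512973  0.01493365]
 [-0.08729354 -0.50445332 -0.85901495]
 [ 0.17515269  0.8411012  -0.51173265]] [-518.40246847  113.55135133  976.15957558]
```

View pics/top0.png

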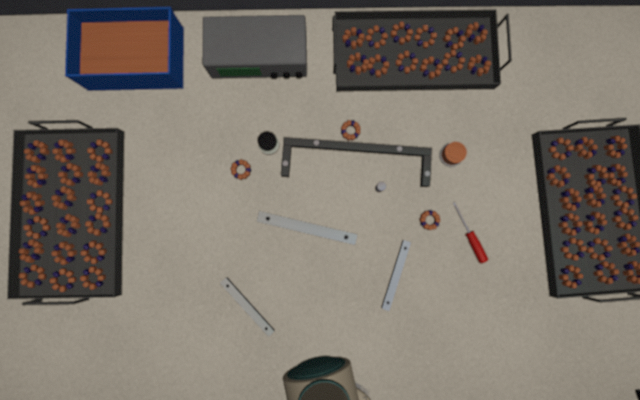

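The top view shows the bay at about (358,155), post (381,187), coils (351,130), (241,170) and (430,220), jar (267,142), spool (455,153) and driver (470,235). There are three bar candidates: (307,228), about 100 px long; (397,275), about 70 px; and (248,305), about 70 px and thin. The longest, at (307,228), fits 240 mm. I'll confirm that with measurements and a crop.

```bash
cat > h.py <<'E'
import numpy as np,cv2,pickle
def ray(d,uv,z):
    K=np.array([[d['fx'],0,d['cx']],[0,d['fy'],d['cy']],[0,0,1]])
    p=cv2.undistortPoints(np.float64(uv).reshape(-1,1,2),K,np.float64(d['dist_coeffs'])).reshape(-1,2)
    r=np.c_[p,np.ones(len(p))]@d['R']; c=-d['R'].T@d['t']
    return c+r*((z-c[2])/r[:,2])[:,None]
def proj(d,X):
    K=np.array([[d['fx'],0,d['cx']],[0,d['fy'],d['cy']],[0,0,1]])
    return cv2.projectPoints(np.float64(X).reshape(-1,1,3),cv2.Rodrigues(d['R'])[0],d['t'],K,np.float64(d['dist_coeffs']))[0].reshape(-1,2)
E
python3 - <<'E'
from h import *
d=pickle.load(open('top.pkl','rb')); im=d['img']
cv2.imwrite('pics/crop0.png',cv2.resize(im[110:340,210:500],None,fx=2.6,fy=2.6,interpolation=cv2.INTER_CUBIC))
hsv=cv2.cvtColor(im,cv2.COLOR_BGR2HSV)
roi=np.zeros(im.shape[:2],np.uint8); roi[115:340,210:500]=255
def show(n,m,z,minA):
    m=cv2.bitwise_and(m,roi)
    for c in cv2.findContours(m,cv2.RETR_EXTERNAL,cv2.CHAIN_APPROX_NONE)[0]:
        if cv2.contourArea(c)<minA: continue
        w=ray(d,c[:,0,:],z)[:,:2].astype(np.float32)
        r=cv2.minAreaRect(w); print(n,'px',c[:,0].mean(0).round(),'rect',np.round(r[0]),np.round(r[1]),round(r[2],1),'box',cv2.boxPoints(r).round().tolist())
for p in[(307,228),(397,275),(248,305),(381,187),(300,310),(350,145),(358,200)]:print(p,hsv[p[1],p[0]])
# aluminium: bluer than bench
b=im[...,0].astype(int)-im[...,2]
show('alu',((b>0)&(hsv[...,2]>110)).astype(np.uint8)*255,30,30)
show('dark',(hsv[...,2]<85).astype(np.uint8)*255,30,60)
show('orange',((hsv[...,1]>110)&(hsv[...,2]>80)).astype(np.uint8)*255,20,30)
E
```

```text
(307, 228) [ 45   3 151]
(397, 275) [104  18 159]
(248, 305) [ 30   9 146]
(381, 187) [120   7 149]
(300, 310) [ 20  32 158]
(350, 145) [42 20 65]
(358, 200) [ 21  32 160]
alu px [396. 275.] rect [ 357. -148.] [ 18. 166.] 70.3 box [[275.0, -129.0], [432.0, -185.0], [438.0, -168.0], [282.0, -112.0]]
alu px [329. 233.] rect [458.   3.] [122.  22.] 74.8 box [[431.0, -53.0], [452.0, -58.0], [484.0, 59.0], [463.0, 65.0]]
dark px [356. 153.] rect [626. -63.] [354.  94.] 84.7 box [[563.0, -235.0], [657.0, -243.0], [689.0, 109.0], [596.0, 118.0]]
dark px [267. 141.] rect [682. 150.] [46. 43.] 25.6 box [[652.0, 160.0], [671.0, 121.0], [712.0, 141.0], [694.0, 180.0]]
orange px [477. 247.] rect [ 418. -346.] [78. 23.] 24.4 box [[378.0, -352.0], [387.0, -372.0], [458.0, -340.0], [449.0, -320.0]]
orange px [430. 226.] rect [ 468. -235.] [27. 12.] 88.8 box [[462.0, -248.0], [474.0, -248.0], [475.0, -222.0], [463.0, -222.0]]
orange px [436. 216.] rect [ 493. -252.] [24. 11.] 19.6 box [[479.0, -250.0], [483.0, -261.0], [506.0, -253.0], [502.0, -242.0]]
orange px [424. 216.] rect [ 494. -222.] [13. 2
[... 248 characters left out ...]
 27.] 78.5 box [[604.0, 230.0], [630.0, 225.0], [633.0, 236.0], [606.0, 242.0]]
orange px [244. 163.] rect [630. 207.] [27. 11.] 55.1 box [[618.0, 199.0], [627.0, 192.0], [642.0, 215.0], [634.0, 221.0]]
orange px [455. 152.] rect [ 648. -304.] [50. 51.] 42.8 box [[612.0, -302.0], [647.0, -339.0], [683.0, -305.0], [649.0, -268.0]]
orange px [348. 136.] rect [691. -46.] [28. 13.] 72.7 box [[681.0, -57.0], [693.0, -61.0], [701.0, -35.0], [689.0, -31.0]]
orange px [357. 128.] rect [712. -68.] [26. 12.] 16.6 box [[698.0, -66.0], [701.0, -78.0], [726.0, -70.0], [723.0, -59.0]]
orange px [346. 125.] rect [721. -41.] [12. 28.] 36.2 box [[708.0, -33.0], [724.0, -55.0], [733.0, -48.0], [717.0, -26.0]]
```

View pics/crop0.png

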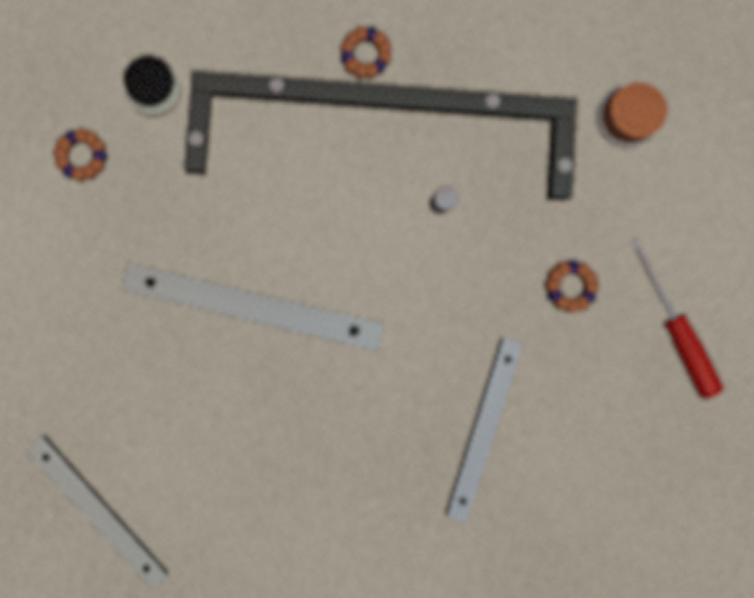

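The crop shows the three bars: the long wide one at (252,306) crop, the thinner shorter one at (483,430), and the thin one at (100,510). The bay opens towards the robot and the post top is at (446,197). Next I'll compute the poses.

```bash
python3 - <<'E'
from h import *
d=pickle.load(open('top.pkl','rb'))
f=lambda P:(np.float64(P)+.5)/2.6-.5+[210,110]
w=lambda P,z:ray(d,f(P),z)[:,:2]
B=w([(129,263),(122,289),(383,324),(378,350)],30);H=w([(150,282),(354,330)],30)
print('bar',B.round(),'len',np.linalg.norm(B[0]-B[2]),'wid',np.linalg.norm(B[0]-B[1]),np.linalg.norm(B[2]-B[3]),'mid',B.mean(0),'holes',H.round(),H.mean(0),'yaw',np.degrees(np.arctan2(*((H[0]-H[1])*[-1,1]))))
src=np.float64([(10*2,180),(20,-180),(0,160),(0,-160),(-75,180),(-75,160),(-75,-160),(-75,-180)])
dst=w([(192,71),(577,98),(211,96),(552,117),(185,173),(205,174),(547,198),(570,199)],30)
a,b=src.mean(0),dst.mean(0);U,S,V=np.linalg.svd((src-a).T@(dst-b));R=(U@V).T;t=b-R@a
print('bay t',t,'yaw',np.degrees(np.arctan2(R[1,0],R[0,0])),'res',(dst-src@R.T-t).round(1).tolist())
P=w([(446,197)],50)[0];print('post',P,'bay',R.T@(P-t))
print('bar in bay',((B-t)@R).round(),'coil_a',R.T@(np.array([481,-236])-t))
np.savez('bay.npz',R=R,t=t)
s=pickle.load(open('side.pkl','rb'))
q=proj(s,[*[(*x,30) for x in B],*[(*x,30) for x in src@R.T+t],(*P,50)]).round().astype(int)
im=s['img'].copy()
for x in q: cv2.circle(im,tuple(map(int,x)),1,(0,255,0),-1)
cv2.imwrite('pics/side1.png',im)
E
```

```text
bar [[514. 170.]
 [490. 176.]
 [453. -60.]
 [430. -55.]] len 237.53953727908802 wid 24.43001549218936 23.955129499261265 mid [471.84927975  57.89556411] holes [[496. 151.]
 [449. -33.]] [472.29984071  58.73538825] yaw -14.403552062715745
bay t [654.1701559  -64.76861417] yaw -5.046892420847947 res [[0.2, -2.6], [-0.1, 0.4], [-1.9, -1.7], [0.7, 2.7], [-0.1, -3.3], [0.4, -1.7], [0.2, 3.7], [0.6, 2.5]]
post [ 566.00851188 -117.96078672] bay [-83.1404743  -60.74161859]
bar in bay [[-161.  221.]
 [-185.  226.]
 [-200.  -13.]
 [-224.  -10.]] coil_a [-157.43538032 -185.80148387]
```

View pics/side1.png

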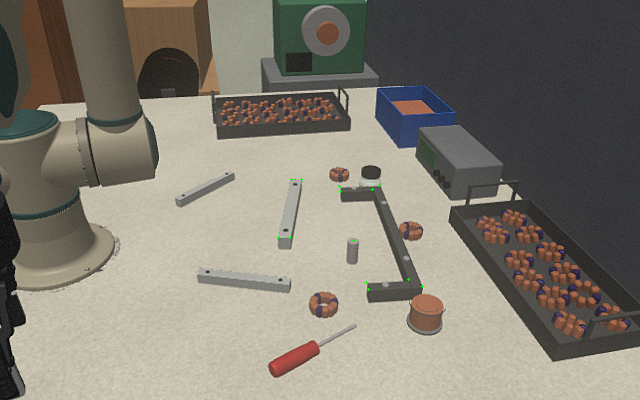

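```bash
cat > go.py <<'E'
# go.py bx by z yawdeg(bay frame): normalised shift/turn from here to there; yaw = heading of tool x in bay
import sys; from h import *; from rig import robot
from scipy.spatial.transform import Rotation as Ro
b=np.load('bay.npz');s=robot.read_state();T=Ro.from_rotvec(s['orientation'])
p=s['ee_pos'];pb=b['R'].T@(p[:2]-b['t']);x=T.as_matrix()[:2,0]
print('t',s['time'],'world',p.round(1),'bay',pb.round(1),'toolx yaw bay',round(np.degrees(np.arctan2(x[1],x[0]))+5.05,1),'F',np.round(s['force'],1),'gap',round(s['finger_gap'],1))
for a in sys.argv[1:]:
    v=[float(k) for k in a.split(',')]
    w=np.r_[b['R']@v[:2]+b['t'],v[2]]; yw=np.radians(v[3]-5.05)
    G=Ro.from_matrix([[np.cos(yw),np.sin(yw),0],[np.sin(yw),-np.cos(yw),0],[0,0,-1]])
    print(a,np.round(T.inv().apply(w-p)/150,3),np.round((T.inv()*G).as_rotvec()/(np.pi/2),3))
E
python3 go.py -- 2>/dev/null; python3 go.py -258,10,150,20 -258,10,14,20
```

```text
t 0.1 world [ 136.9 -506.6  241.6] bay [-476.4 -485.6] toolx yaw bay 20.2 F [-0.9 -0.6 -0.9] gap 85.6
t 0.1 world [ 136.9 -506.6  241.6] bay [-476.4 -485.6] toolx yaw bay 20.2 F [-0.9 -0.6 -0.9] gap 85.6
-258,10,150,20 [ 2.506 -2.599  0.614] [-0.001 -0.     0.002]
-258,10,14,20 [ 2.506 -2.597  1.521] [-0.001 -0.     0.002]
```

Call:
step_arm(plan="0.85 -0.87 0.2 0 0 0 -1;0.85 -0.87 0.2 0 0 0 -1;0.85 -0.87 0.2 0 0 0 -1;0.85 -0.87 0.2 0 0 0 -1")

```text
time: 0.6
ee_pos: [227.1, -344.8, 211.3]
orientation: [-3.112, -0.42, 0.0]
force: [0.1, 0.3, 0.4]
finger_gap: 12.5
grasp_force: 0.0
```

Call:
step_arm(plan="0.85 -0.87 0.2 0 0 0 -1;0.85 -0.87 0.2 0 0 0 -1;0.85 -0.87 0.2 0 0 0 -1;0.85 -0.87 0.2 0 0 0 -1")

```text
time: 1.1
ee_pos: [316.1, -185.9, 181.7]
orientation: [-3.112, -0.423, 0.001]
force: [-0.5, -1.0, 0.5]
finger_gap: 0.0
grasp_force: 0.0
```

Call:
step_arm(plan="0.8 -0.86 0.2 0 0 0 -1;0.8 -0.86 0.2 0 0 0 -1;0.8 -0.86 0.2 0 0 0 -1;0.8 -0.86 0.2 0 0 0 -1;0.8 -0.86 0.2 0 0 0 -1")

```text
time: 1.72
ee_pos: [397.3, -33.9, 152.4]
orientation: [3.114, 0.411, -0.001]
force: [-0.1, -0.8, 0.5]
finger_gap: 0.1
grasp_force: 0.0
```

```bash
python3 go.py -258,10,14,20
```

```text
t 1.725 world [397.3 -33.9 152.4] bay [-258.6    8.1] toolx yaw bay 20.1 F [-0.1 -0.8  0.5] gap 0.1
-258,10,14,20 [ 0.008 -0.011  0.923] [0.    0.    0.001]
```

Call:
step_arm(plan="0 0 0.45 0 0 0 -1;0 0 0.8 0 0 0 -1;0 0 0.91 0 0 0 -1;0 0 0.91 0 0 0 -1")

```text
time: 2.22
ee_pos: [396.3, -34.2, 15.0]
orientation: [-3.115, -0.408, 0.004]
force: [-0.7, -0.2, -0.1]
finger_gap: -0.1
grasp_force: 0.0
```

Call:
step_arm(plan="0.1 0.03 0 0 0 0 -1;0.17 0.05 0 0 0 0 -1;0.24 0.07 0 0 0 0 -1;0.31 0.09 0 0 0 0 -1;0.38 0.11 0 0 0 0 -1;0.45 0.13 0 0 0 0 -1;0.52 0.15 0 0 0 0 -1;0.58 0.17 0 0 0 0 -1;0.64 0.19 0 0 0 0 -1;0.7 0.21 0 0 0 0 -1")

```text
time: 3.48
ee_pos: [507.4, -35.6, 15.6]
orientation: [-3.114, -0.413, 0.0]
force: [-2.4, 0.8, 0.5]
finger_gap: 0.0
grasp_force: 0.8
```

```bash
cat > look.py <<'E'
import sys; from h import *; from rig import robot
n=sys.argv[1]; d=robot.get_image('top'); pickle.dump(d,open('now.pkl','wb'))
cv2.imwrite(f'pics/{n}.png',cv2.resize(d['img'][110:300,210:480],None,fx=2.6,fy=2.6,interpolation=cv2.INTER_CUBIC))
E
python3 go.py; python3 look.py a1
```

```text
t 3.475 world [507.4 -35.6  15.6] bay [-148.8   16.2] toolx yaw bay 20.2 F [-2.4  0.8  0.5] gap 0.0
```

View pics/a1.png

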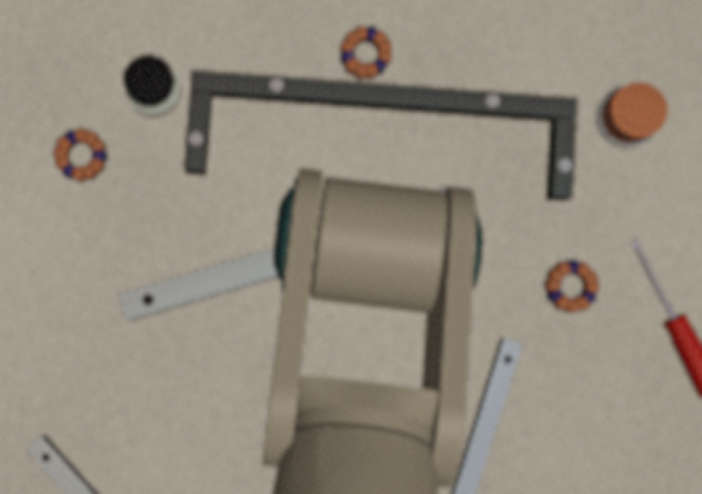

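The arm hides the right part of the bar. The left end shows at crop (148,299) and the bar now sits at about +20° to the bay. I'll push a little further, then back off and measure.

Call:
step_arm(plan="0.06 0.01 0 0 0 0 -1;0.12 0.02 0 0 0 0 -1;0.18 0.03 0 0 0 0 -1;0.22 0.04 0 0 0 0 -1;0.22 0.04 0 0 0 0 -1;0.05 0 0 0 0 0 -1;0.05 0 -0.6 0 0 0 -1;-0.6 0.8 -0.8 0 0 0 -1;-0.6 0.8 -0.8 0 0 0 -1;-0.6 0.8 -0.8 0 0 0 -1")

```text
time: 4.78
ee_pos: [450.6, -177.0, 137.5]
orientation: [3.113, 0.411, 0.004]
force: [0.2, 1.0, -0.3]
finger_gap: -0.0
grasp_force: 0.0
```

```bash
cat > bar.py <<'E'
# bar pose in bay frame from top (holes) image
from h import *; from rig import robot
import sys
d=robot.get_image('top'); pickle.dump(d,open('now.pkl','wb')); b=np.load('bay.npz'); im=d['img']
hsv=cv2.cvtColor(im,cv2.COLOR_BGR2HSV)
m=((hsv[...,1]<24)&(hsv[...,2]>115)).astype(np.uint8)*255
m=cv2.morphologyEx(m,cv2.MORPH_CLOSE,np.ones((5,5)));m=cv2.morphologyEx(m,cv2.MORPH_OPEN,np.ones((3,3)))
m[:140]=0;m[290:]=0;m[:,:210]=0;m[:,480:]=0
for c in cv2.findContours(m,cv2.RETR_EXTERNAL,cv2.CHAIN_APPROX_NONE)[0]:
    if cv2.contourArea(c)<200: continue
    w=(ray(d,c[:,0,:],30)[:,:2]-b['t'])@b['R']
    (cx,cy),(a,e),_=r=cv2.minAreaRect(w.astype(np.float32)); P=cv2.boxPoints(r)
    u=P[1]-P[0] if np.linalg.norm(P[1]-P[0])>np.linalg.norm(P[2]-P[1]) else P[2]-P[1]
    u=u/np.linalg.norm(u)*np.sign(u[1]); C=np.array([cx,cy])
    print('C',C.round(),'size',round(a),round(e),'yaw',np.degrees(np.arctan2(-u[0],u[1])).round(1),'right',(C-120*u).round(),'left',(C+120*u).round())
if len(sys.argv)>1: cv2.imwrite(f'pics/{sys.argv[1]}.png',cv2.resize(im[110:300,210:480],None,fx=2.6,fy=2.6,interpolation=cv2.INTER_CUBIC))
E
python3 go.py;python3 bar.py a2
```

```text
t 4.775 world [ 450.6 -177.   137.5] bay [-192.9 -129.7] toolx yaw bay 20.1 F [ 0.2  1.  -0.3] gap -0.0
C [-144.  113.] size 28 241 yaw 33.2 right [-79.  13.] left [-210.  213.]
```

View pics/a2.png

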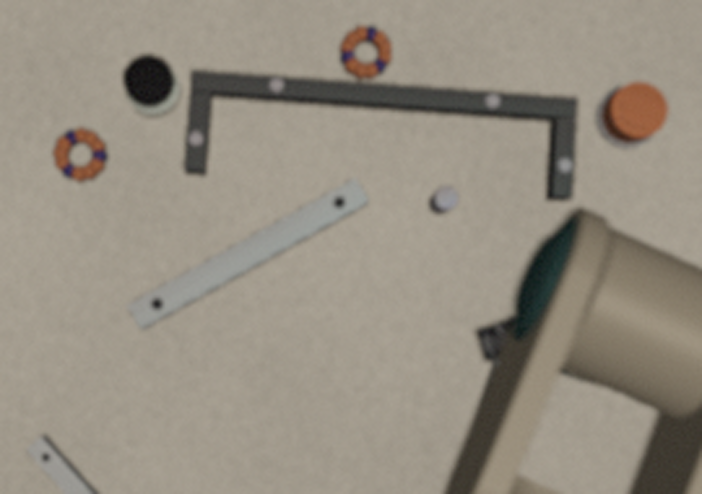

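The bar lies at +33° with its right end at bay (-79,13), 28x241 mm as expected. Next is the axial push from behind its left end.

```bash
python3 go.py -232,246,137,33 
```

```text
t 4.825 world [ 450.  -180.1  139.1] bay [-193.2 -132.8] toolx yaw bay 20.0 F [-0.1 -3.6  1.7] gap 0.4
-232,246,137,33 [ 0.619 -2.462  0.003] [ 0.003 -0.001 -0.145]
```

Call:
step_arm(plan="0.25 -0.85 0 0 0 0 -1;0.25 -0.85 0 0 0 0 -1;0.25 -0.85 0 0 0 0 -1")

```text
time: 5.2
ee_pos: [454.2, -39.0, 136.0]
orientation: [-3.113, -0.42, -0.002]
force: [0.1, 0.4, -0.1]
finger_gap: -0.1
grasp_force: 0.0
```

Call:
step_arm(plan="0.25 -0.85 0 0 0 0 -1;0.25 -0.85 0 0 0 0 -1;0.25 -0.85 0 0 0 0 -1")

```text
time: 5.58
ee_pos: [457.1, 93.5, 135.9]
orientation: [-3.113, -0.42, -0.001]
force: [0.7, 0.2, -0.7]
finger_gap: -0.0
grasp_force: 0.0
```

Call:
step_arm(plan="0.12 -0.76 0 0 0 -0.145 -1;0.12 -0.76 0 0 0 -0.145 -1;0.12 -0.76 0 0 0 -0.145 -1;0.12 -0.76 0 0 0 -0.145 -1")

```text
time: 6.08
ee_pos: [445.2, 204.5, 135.6]
orientation: [3.047, 0.763, -0.0]
force: [0.1, -0.1, -0.0]
finger_gap: -0.4
grasp_force: 0.0
```

```bash
python3 go.py -232,246,15,33.2; python3 bar.py
```

```text
t 6.075 world [445.2 204.5 135.6] bay [-231.9  249.9] toolx yaw bay 33.2 F [ 0.1 -0.1 -0. ] gap -0.4
-232,246,15,33.2 [-0.015  0.021  0.804] [ 0.  0. -0.]
C [-266. -117.] size 20 122 yaw 75.5 right [-150. -147.] left [-382.  -87.]
C [-144.  114.] size 28 240 yaw 33.0 right [-79.  13.] left [-210.  214.]
```

Call:
step_arm(plan="0 0 0.4 0 0 0 -1;0 0 0.72 0 0 0 -1;0 0 0.8 0 0 0 -1;0 0 0.8 0 0 0 -1")

```text
time: 6.62
ee_pos: [445.4, 204.9, 16.4]
orientation: [3.048, 0.762, 0.0]
force: [-1.1, -0.6, 0.2]
finger_gap: -0.1
grasp_force: 0.0
```

Call:
step_arm(plan="-0.01 0.08 0 0 0 0 -1;-0.01 0.14 0 0 0 0 -1;-0.01 0.19 0 0 0 0 -1;-0.01 0.25 0 0 0 0 -1;-0.01 0.31 0 0 0 0 -1;-0.01 0.37 0 0 0 0 -1;-0.01 0.43 0 0 0 0 -1;-0.01 0.49 0 0 0 0 -1;-0.01 0.55 0 0 0 0 -1;-0.01 0.55 0 0 0 0 -1")

```text
time: 7.88
ee_pos: [482.7, 130.9, 15.4]
orientation: [3.046, 0.763, -0.001]
force: [-0.3, 0.2, 0.8]
finger_gap: 0.1
grasp_force: 0.0
```

```bash
python3 go.py; python3 bar.py a3
```

```text
t 7.875 world [482.7 130.9  15.4] bay [-188.1  179.8] toolx yaw bay 33.2 F [-0.3  0.2  0.8] gap 0.1
C [-266. -117.] size 20 123 yaw 75.4 right [-149. -147.] left [-382.  -87.]
C [-102.   48.] size 28 192 yaw 33.2 right [-36. -52.] left [-168.  148.]
```

The bar tracks well: its yaw is still 33°, and with the hidden length allowed for, its right end is at about (-49,-32). I'll keep pushing.

Call:
step_arm(plan="0 0.05 0 0 0 0 -1;0 0.1 0 0 0 0 -1;0 0.15 0 0 0 0 -1;0 0.2 0 0 0 0 -1;0 0.25 0 0 0 0 -1;0 0.25 0 0 0 0 -1;0 0.1 0 0 0 0 -1;0 0.1 -0.4 0 0 0 -1;0 0 -0.6 0 0 0 -1;0 0 -0.6 0 0 0 -1")

```text
time: 9.18
ee_pos: [484.0, 133.0, 109.1]
orientation: [3.046, 0.766, 0.01]
force: [0.4, -0.4, -0.6]
finger_gap: 0.1
grasp_force: 0.0
```

```bash
python3 go.py; python3 bar.py
```

```text
t 9.175 world [484.  133.  109.1] bay [-186.9  182. ] toolx yaw bay 33.3 F [ 0.4 -0.4 -0.6] gap 0.1
C [-266. -117.] size 20 123 yaw 75.3 right [-150. -148.] left [-382.  -87.]
C [-94.  36.] size 28 236 yaw 33.1 right [-28. -65.] left [-159.  136.]
```

```bash
python3 go.py -188,96,109,20 -188,96,15,20
```

```text
t 9.225 world [483.1 132.4 106.9] bay [-187.8  181.3] toolx yaw bay 33.3 F [ 0.5  0.2 -0.9] gap 0.2
-188,96,109,20 [-0.313  0.475 -0.014] [ 0.001 -0.002  0.147]
-188,96,15,20 [-0.315  0.474  0.613] [ 0.001 -0.002  0.147]
```

Call:
step_arm(plan="-0.32 0.2 0 0 0 0 -1;-0.32 0.47 0 0 0 0.147 -1;-0.32 0.47 0 0 0 0.147 -1;-0.32 0.47 0.35 0 0 0.147 -1;-0.32 0.47 0.6 0 0 0.147 -1;-0.32 0.47 0.61 0 0 0.147 -1")

```text
time: 9.98
ee_pos: [472.6, 46.8, 12.1]
orientation: [3.115, 0.408, -0.004]
force: [-0.2, -0.5, 0.3]
finger_gap: -0.1
grasp_force: 0.0
```

Call:
step_arm(plan="0.08 -0.01 0 0 0 0 -1;0.14 -0.01 0 0 0 0 -1;0.2 -0.01 0 0 0 0 -1;0.26 -0.01 0 0 0 0 -1;0.32 -0.01 0 0 0 0 -1;0.36 -0.01 0 0 0 0 -1;0.36 -0.01 0 0 0 0 -1;0.2 0 0 0 0 0 -1;0.15 0 -0.5 0 0 0 -1;0.15 0 -0.6 0 0 0 -1")

```text
time: 11.22
ee_pos: [496.0, 52.9, 107.8]
orientation: [3.114, 0.408, 0.008]
force: [-0.3, -0.5, -0.3]
finger_gap: 0.0
grasp_force: 0.0
```

```bash
python3 go.py; python3 bar.py a4
```

```text
t 11.225 world [496.   52.9 107.8] bay [-167.9  103.3] toolx yaw bay 20.0 F [-0.3 -0.5 -0.3] gap 0.0
C [-266. -117.] size 20 122 yaw 75.4 right [-150. -147.] left [-382.  -87.]
C [-57. -20.] size 28 115 yaw 22.4 right [ -12. -131.] left [-103.   91.]
```

View pics/a4.png

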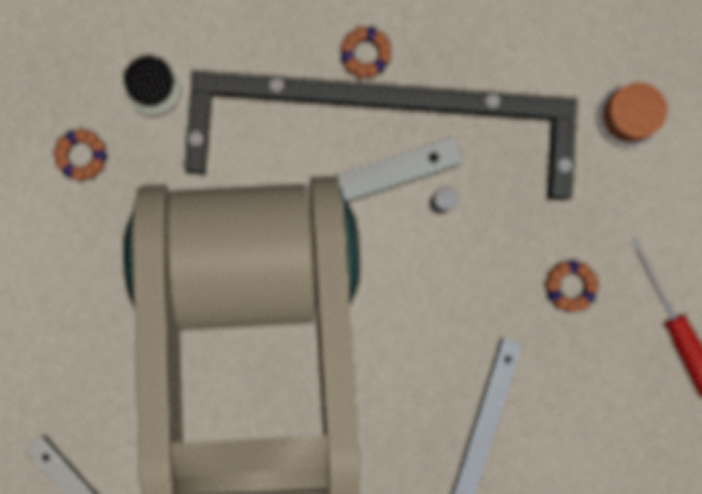

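Picture: the bar's right end is behind the post (hole at (434,157), post at (446,198)), and the bar is at about 22°. Next is a second axial push of about 40 mm.

```bash
python3 go.py -141,187,108,22.4 -141,187,15,22.4
```

```text
t 11.275 world [497.5  53.  110.9] bay [-166.4  103.6] toolx yaw bay 20.0 F [2.6 1.  4.3] gap 0.4
-141,187,108,22.4 [ 0.349 -0.465  0.022] [ 0.002 -0.006 -0.027]
-141,187,15,22.4 [ 0.343 -0.466  0.642] [ 0.002 -0.006 -0.027]
```

Call:
step_arm(plan="0.34 -0.47 0 0 0 -0.027 -1;0.34 -0.47 0 0 0 -0.027 -1;0.34 -0.47 0 0 0 -0.027 -1")

```text
time: 11.65
ee_pos: [526.4, 135.6, 104.1]
orientation: [3.105, 0.478, 0.0]
force: [-0.1, -0.3, -0.6]
finger_gap: -0.2
grasp_force: 0.0
```

```bash
python3 bar.py; python3 go.py -141,187,15,22.4
```

```text
C [-266. -117.] size 20 123 yaw 75.4 right [-149. -147.] left [-382.  -87.]
C [-80.  36.] size 28 236 yaw 22.0 right [-35. -76.] left [-125.  147.]
t 11.7 world [526.1 134.5 104. ] bay [-145.1  187.3] toolx yaw bay 22.5 F [-0.4 -0.3 -0.5] gap 0.2
-141,187,15,22.4 [0.025 0.012 0.593] [0.    0.    0.001]
```

Call:
step_arm(plan="0.025 0 0.3 0 0 0 -1;0.025 0 0.55 0 0 0 -1;0.025 0 0.59 0 0 0 -1;0.025 0 0.59 0 0 0 -1")

```text
time: 12.2
ee_pos: [530.2, 134.9, 16.7]
orientation: [3.106, 0.473, 0.001]
force: [-1.1, 0.0, -0.5]
finger_gap: -0.0
grasp_force: 0.0
```

Call:
step_arm(plan="0 0.08 0 0 0 0 -1;0 0.14 0 0 0 0 -1;0 0.2 0 0 0 0 -1;0 0.26 0 0 0 0 -1;0 0.32 0 0 0 0 -1;0 0.38 0 0 0 0 -1;0 0.43 0 0 0 0 -1;0 0.46 0 0 0 0 -1;0 0.46 0 0 0 0 -1")

```text
time: 13.32
ee_pos: [550.4, 68.8, 15.4]
orientation: [3.105, 0.473, -0.001]
force: [-0.4, -0.9, -0.4]
finger_gap: -0.4
grasp_force: 0.0
```

Call:
step_arm(plan="0 -0.15 0 0 0 0 -1;0 -0.2 -0.4 0 0 0 -1;0 -0.2 -0.6 0 0 0 -1")

```text
time: 13.7
ee_pos: [542.0, 98.3, 108.1]
orientation: [3.104, 0.475, 0.004]
force: [0.1, 0.9, -0.2]
finger_gap: -0.5
grasp_force: 0.0
```

```bash
python3 bar.py; python3 go.py
```

```text
C [-266. -117.] size 21 123 yaw 75.4 right [-149. -147.] left [-382.  -87.]
C [-62.  -9.] size 28 218 yaw 22.2 right [ -16. -120.] left [-107.  102.]
t 13.75 world [543.7  98.3 112. ] bay [-124.4  152.7] toolx yaw bay 22.4 F [2.1 0.1 3.3] gap 0.2
```

The bar's centre is now at about (-66,1), yaw 22°, right end (-21,-110) and left end (-112,112). I'll open the fingers into a two-point pusher (left of the post), then swing the bar to yaw 0 against the rail.

```bash
python3 go.py -122,20,110,22.2 -122,20,15,22.2
```

```text
t 13.75 world [543.7  98.3 112. ] bay [-124.4  152.7] toolx yaw bay 22.4 F [2.1 0.1 3.3] gap 0.2
-122,20,110,22.2 [-0.323  0.824  0.013] [ 0.002 -0.005  0.003]
-122,20,15,22.2 [-0.328  0.822  0.647] [ 0.002 -0.005  0.003]
```

Call:
step_arm(plan="-0.33 0.4 0 0 0 0 1;-0.33 0.82 0 0 0 0 1;-0.33 0.82 0 0 0 0 1;-0.33 0.82 0 0 0 0 1;-0.33 0.82 0 0 0 0 1;-0.33 0.82 0.3 0 0 0 1;-0.33 0.82 0.55 0 0 0 1;-0.33 0.82 0.63 0 0 0 1;-0.33 0.82 0.63 0 0 0 1")

```text
time: 14.88
ee_pos: [530.9, -33.2, 11.3]
orientation: [-3.105, -0.476, 0.001]
force: [0.2, -0.4, 0.9]
finger_gap: 85.3
grasp_force: 0.0
```

```bash
python3 - <<'E'
from h import *;from rig import robot
cv2.imwrite('pics/s2.png',robot.get_image('side')['img'])
E
python3 go.py -102,27,14,22.2 -84,28,14,15 -62,30,14,7 -45,30,14,0 -37,30,14,0
```

```text
t 14.925 world [531.7 -33.5  12.4] bay [-124.8   20.4] toolx yaw bay 22.5 F [ 0.9 -0.1 -0.3] gap 85.4
-102,27,14,22.2 [ 0.157  0.017 -0.01 ] [ 0.    -0.001  0.003]
-84,28,14,15 [ 0.271  0.057 -0.01 ] [ 0.    -0.001  0.083]
-62,30,14,7 [ 0.411  0.101 -0.01 ] [ 0.    -0.001  0.172]
-45,30,14,0 [ 0.516  0.144 -0.01 ] [ 0.    -0.001  0.25 ]
-37,30,14,0 [ 0.565  0.165 -0.01 ] [ 0.    -0.001  0.25 ]
```

View pics/s2.png

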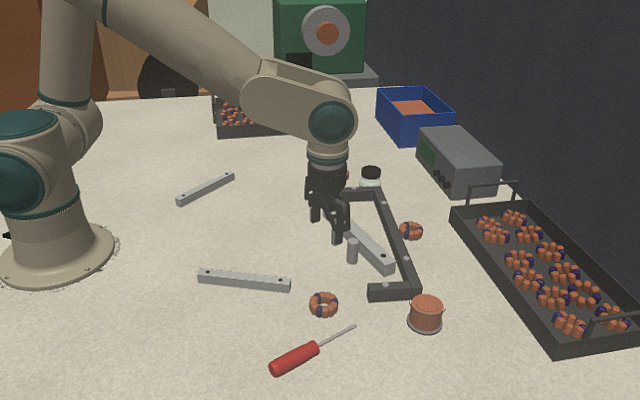

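The side picture shows the open fingers at (325,215) and (338,238), in front of the bar and left of the post (352,250). Clear to push.

Call:
step_arm(plan="0.08 0.01 0 0 0 0 1;0.14 0.02 0 0 0 0 1;0.18 0.03 0 0 0 0.02 1;0.23 0.04 0 0 0 0.05 1;0.27 0.06 0 0 0 0.083 1;0.32 0.07 0 0 0 0.115 1;0.37 0.085 0 0 0 0.145 1;0.41 0.1 0 0 0 0.172 1;0.46 0.12 0 0 0 0.21 1;0.5 0.14 0 0 0 0.25 1")

```text
time: 16.18
ee_pos: [609.0, -31.3, 11.1]
orientation: [-3.138, 0.146, 0.002]
force: [-2.3, 1.2, 0.0]
finger_gap: 85.4
grasp_force: 1.0
```

```bash
python3 bar.py a5; python3 go.py -39,30,14,0
```

```text
C [-266. -117.] size 21 122 yaw 75.5 right [-150. -147.] left [-382.  -87.]
t 16.225 world [609.7 -31.5  11.3] bay [-47.2  29.2] toolx yaw bay -0.4 F [0.  0.6 0.3] gap 85.2
-39,30,14,0 [ 0.055 -0.006 -0.018] [-0.    -0.    -0.005]
```

View pics/a5.png

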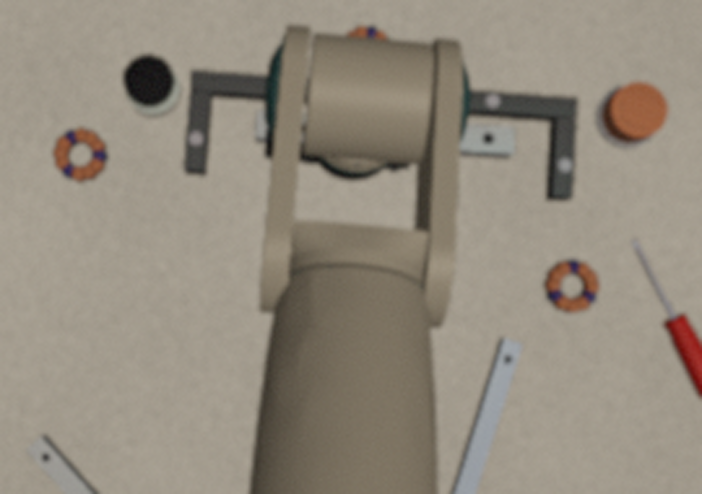

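The bar lies parallel inside the bay, with ends at crop (258,126) and (513,140), about 10 mm off the rail. One last gentle push, then I'll withdraw.

Call:
step_arm(plan="0.02 0 0 0 0 0 1;0.04 0 0 0 0 0 1;0.06 0 0 0 0 0 1;0.065 0 0 0 0 0 1;0.065 0 0 0 0 0 1")

```text
time: 16.85
ee_pos: [618.5, -32.5, 11.2]
orientation: [3.138, -0.141, 0.0]
force: [-3.6, -0.3, 0.8]
finger_gap: 85.5
grasp_force: 1.1
```

Call:
step_arm(plan="-0.05 0 0 0 0 0 1;-0.1 0 0 0 0 0 1;-0.1 0 -0.4 0 0 0 1;-0.1 0 -0.8 0 0 0 1;-0.9 0 -0.8 0 0 0 1;-0.9 0 -0.8 0 0 0 1;-0.9 0 -0.8 0 0 0 1")

```text
time: 17.73
ee_pos: [479.6, -19.7, 129.7]
orientation: [-3.138, 0.14, 0.005]
force: [1.1, -0.1, 0.9]
finger_gap: 85.4
grasp_force: 0.0
```

```bash
python3 go.py;python3 bar.py a6
```

```text
t 17.725 world [479.6 -19.7 129.7] bay [-177.9   29.5] toolx yaw bay -0.1 F [ 1.1 -0.1  0.9] gap 85.4
C [-265. -117.] size 21 120 yaw 75.3 right [-149. -147.] left [-381.  -87.]
C [-6. -5.] size 239 44 yaw -0.2 right [  -6. -125.] left [ -6. 115.]
```

View pics/a6.png

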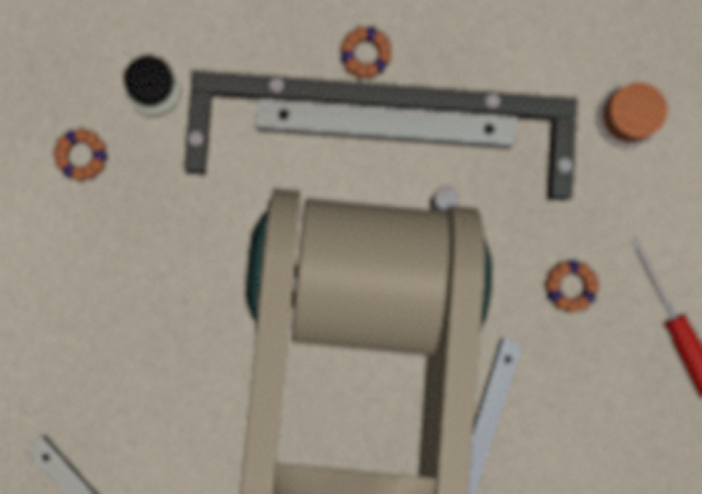

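The picture shows the bar flat along the rail. Its front edge measures bay x = -28 mm, so the gap to the rail is about 2 mm. The other objects haven't moved, and the gripper is clear.

```bash
python3 -c "
from rig import robot
print(robot.sign_off())"
```

```text
the job is handed in; nothing more can be done
None
```

The bar lies flat along the back rail inside the bay, about 2 mm off it by my last measurement, and I've handed the job in at about 18 s; the hand-in gave no verdict.

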